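# Press a gel cassette against the casting stand's fence and gasket

### The arm

A 7-joint arm with a two-finger parallel gripper is mounted at the origin on a cart in front of the work surface, level with it; the furniture and walls round the work are solid. World frame = base frame: x ahead of the robot, y to its left, z up, the work surface at z = 0. Lengths are in m, angles in rad, forces in N, time in s.
With the tool pointing down it reaches from about 0.4 to 0.875 m from the base axis. Payload 19.3 kg.
Tool frame: the origin (TCP) lies between the finger pads, 19 mm behind the fingertips; this is the grasp point; z points along the fingers, y is the line along which they close (so a half turn about z gives the same grasp; the last joint's range is limited). The gripper opens to 85 mm and grips with 20 to 120 N. Pads are 22 mm wide; open, the fingers measure 114 mm over their backs; the gripper's body (76 mm by 85 mm) begins 54 mm behind the grasp point. The pads swing forward as they close: fully open they stand 13 mm farther back than shut.
Start: joints at [1.162, 0.521, -0.036, 1.599, 0.021, 1.021, -0.113], TCP at [0.208, -0.589, 0.25] pointing down, gripper open.
Joint ranges: [-2.91, 2.91], [-0.3, 2.13], [-1.5, 1.42], [0.17, 2.43], [-1.26, 4.41], [0.16, 1.93], [-2.52, 2.52]. Speed limits (rad/s): [1.89, 1.89, 2.39, 2.39, 3.01, 3.01, 3.01].

### API

Orientations are given as [roll, pitch, yaw] about the fixed x, y, z axes, in that order (R = Rz(yaw) Ry(pitch) Rx(roll)).
In Python, from workcell import bot gives the robot as it stands.
- The arm moves only by the shell command python3 -m crank 'ROWS' [FORCE]. ROWS is a JSON object of lists of equal length, an entry for each row: "travel": the shift along the world's x, y, z in cm, a list of three; "turn": the turn, a rotation vector about the world's x, y, z in degrees, a list of three; "gripper": the closure, from 0 (fully open) to 1 (shut). A call has exactly 5 rows; each row is the pose to reach, as a shift and turn from the pose commanded when the call began; what a row does not reach only later rows make up. A row lasts 1/10 s, in which the tool goes at most 50 mm and 8.59 degrees, less where a joint would pass 70% of its speed; a pose out of reach is approached as far as the arm can. A call with a gripper value outside its range is refused whole. The fingers move at their own pace and stop on an object; FORCE is the grip in N (left out, the last holds). Time passes only in rows, so rows that repeat a pose let the fingers close, or fill a call up. It gives the time, the measured TCP pose, the force, the opening and the grip force at its end, in the units of the state.
- bot.observe(): the state, without advancing time (a new reading comes with each control period).
- bot.grab_frame(name): name is "side" or "top" or "wrist"; returns a dict with "pixels" (420x560x3 uint8, red, green, blue), "fx", "fy", "cx", "cy" (pixels), "extrinsics" (4x4, takes a point from world to camera coordinates). Camera axes: x right, y down, z forward; pixel columns grow to the right and rows downward; lengths in m; the calibration is good to about 2 mm. A picture is of the moment at which its call begins. There is no depth.
- bot.job_done(): hands the job in; it is judged then, once.
The state is a dict: "clock": time; "qpos": joint angles; "qd": joint speeds; "joint_efforts": joint torques, N m; "position": TCP position; "tool_rot": TCP orientation; "force": force on the tool from outside, world axes, zero at the start; "moment": the same for the moment, N m; "grip_width": finger opening in m; "finger_force": force on a finger pad.
Only numpy, scipy, OpenCV 4.12 (cv2) and the standard library are available. Lean on these libraries where they do the work, as an engineer would, in place of code of your own. Each camera call takes 0.05 s, during which the arm holds its last target. There are 200 camera calls.

### The job

Take the glass gel cassette (the plate with the sloping metal rail across its front) out of the white drying rack, stand it on its bottom edge in the slot of the casting stand with the rail still facing the front, and let go of it. Then, with shut fingers, push diagonally down and back on the sloping rail so that this one push squeezes the rubber gasket under the cassette by about 2 mm and presses the cassette upright and flat against the fence behind it; finish while still holding that push, touching only the cassette. Do not slam the glass, and leave the plain glass plate and the things round about where they are.

Things in the scene. Friction and masses are not known exactly. Their poses are not given: they have to be found in the camera images.
- rack: White drying rack, fixed, 150 (x) x 116 (y) x 34 mm high. Origin: centre of its underside. Two slots along its y axis, centred at x = -40 and x = +40 mm, each 14 mm wide and 92 mm long, floor 10 mm above the worktop. The cassette stands in one, the plain plate in the other (which is which varies).
- cassette: Glass cassette, 0.2 kg: upright slab 10 mm thick (x), 80 wide (y), 110 high (z), grey side edges, slippery faces. Origin: centre of its bottom edge. On its front (-x) face an aluminium rail, 64 mm along y, with a 45 degree face looking forward and up, from z 38 mm, 22 mm before the glass, to z 60 mm at the glass; grip the free glass above it across the 10 mm. In the rack its axes are the rack's.
- rail (a point): Centre of the cassette's sloping rail face: x = -16 mm, z = 49 mm in the cassette frame; same axes as the cassette.
- plain_plate: Plain glass plate without rail, 6 mm thick (x) x 80 mm wide (y) x 95 mm high (z), standing in the other rack slot; not to be used. Origin: centre of its bottom edge.
- stand: Aluminium casting stand, fixed, base 130 x 124 x 12 mm. Origin on the worktop under its slot; x points from lip to fence, away from the robot. Slot along y, 92 mm long between end stops (tops z 44 mm), from the lip's face x = -6.5 to the fence's face x = +6.5 mm (13 mm for the 10 mm cassette). Lip upright to z = 44 mm, then flared forward as lead-in, to x = -17 mm, z = 54 mm.
- slot (a point): Middle of the slot at the top of the uncompressed gasket, z = 20 mm above the worktop; axes of the stand. The standing cassette's origin comes to this point (about 0.3 mm lower by its weight).
- fence: Smooth grey upright fence of the stand, 116 mm wide, 12 mm thick, its face at x = +6.5 mm of the stand, its top 85 mm above the worktop, so it reaches 65 mm up the back of the standing cassette, leaving the top 45 mm free. Rigid. Its origin is the stand's.
- gasket (a joint): Compression of the rubber gasket strip in the slot floor, m: 0 uncompressed, grows as it is pressed down, 0.004 at most. Springy: about 6 N per mm.
- beaker: Empty clear beaker, 69 mm wide, 84 mm high, bystander. Origin: centre of its underside.
- bottle: White bottle with a cap, 48 mm wide, 98 mm high, bystander. Origin: centre of its underside.
- timer: White lab timer lying on the worktop, 52 x 66 x 20 mm, bystander. Origin: centre of its underside.
Mind the look-alikes: they are no part of the job. What is shaped like the cassette but yellow is not meant.

How it is judged:
By the outcome, as a careful person would: the job done as asked, in the order asked, and still so for the second after the job is handed in, while the arm keeps its last pose, push and grip.
It also fails if it takes over 48 s, if anything falls off the work surface, if the arm or the gripper's body presses on something with over 40 N, if the wrist force passes 120 N, or if a joint passes its speed limit or range.

## Working session

There is one attempt and no reset: what is moved stays moved. The work goes in short steps, Python scripts to look and compute and a shell command to move; the robot and the scene stay as the last step left them, time stands still between calls to the robot, and variables do not carry over. Pictures are saved under pics/ and viewed, at most 10 in all, crops included, and the job is handed in when it is done.

```bash
ls; mkdir -p pics; python3 - <<'E'
from workcell import bot
import cv2,pickle
s=bot.observe();print(s)
for n in("top","side"):
    f=bot.grab_frame(n);pickle.dump(f,open(f"pics/{n}0.pkl","wb"))
    cv2.imwrite(f"pics/{n}0.png",cv2.resize(f["pixels"][:,:,::-1],(800,600),interpolation=cv2.INTER_CUBIC))
    print(n,f["fx"],f["fy"],f["cx"],f["cy"],f["extrinsics"])
E
```

```text
pics
{'clock': 0.0, 'qpos': array([ 1.16177582,  0.52201211, -0.03634073,  1.60003336,  0.02120242,
        1.0210761 , -0.11278883]), 'qd': array([-0.00091568, -0.00103561,  0.00099267, -0.00100352, -0.00042547,
        0.00194736,  0.00150896]), 'joint_efforts': array([ 7.88276111e-07, -9.27101541e+01,  1.97987258e+00, -3.69923401e+01,
        1.78462436e-02,  8.28502933e-03, -4.49972322e-05]), 'position': array([ 0.2075986 , -0.58916976,  0.24941767]), 'tool_rot': array([-3.14045142e+00,  7.71711932e-05,  3.38835026e-01]), 'force': array([-0.04325403,  0.43906916, -0.18876153]), 'moment': array([0.05567453, 0.01004512, 0.01268342]), 'finger_force': 0.0, 'grip_width': 0.08511701904552176}
top 429.5059448169178 429.5059448169178 280.2787925384308 201.98307356773603 [[ 0.04945802 -0.9987694  -0.00368527  0.05600364]
 [-0.97401381 -0.04741497 -0.2214699   0.59201055]
 [ 0.22102262  0.01454296 -0.97516024  0.885959  ]
 [ 0.          0.          0.          1.        ]]
side 425.39548251029805 425.39548251029805 282.85374884787586 209.5857457382465 [[-0.95652183 -0.29165844  0.001162    0.5884666 ]
 [-0.15478349  0.50424249 -0.8495773   0.11674232]
 [ 0.24720046 -0.81281908 -0.52746286  1.02040502]
 [ 0.          0.          0.          1.        ]]
```

View pics/top0.png

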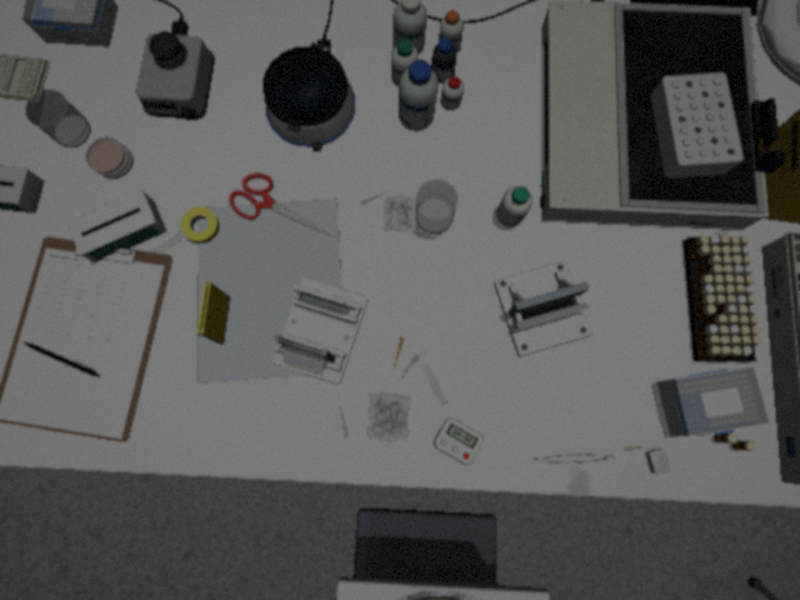

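View pics/side0.png

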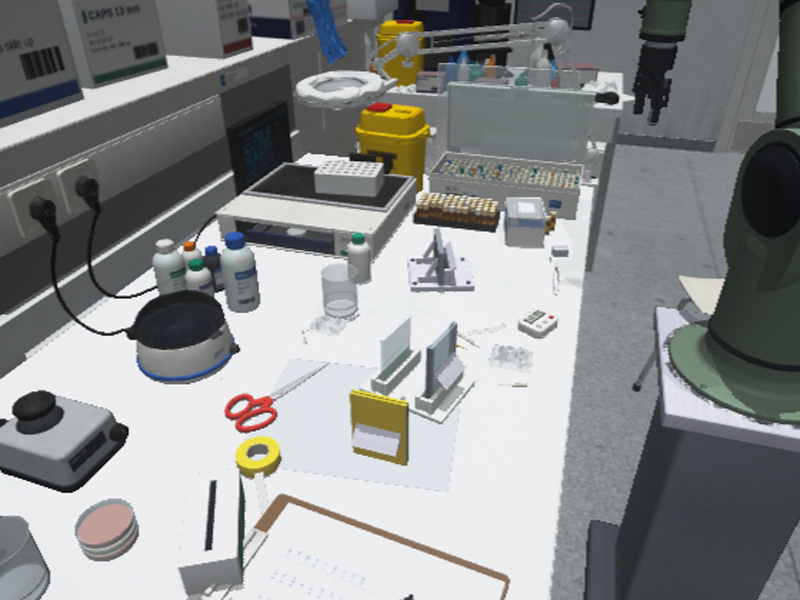

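The candidates for the cassette are:
- The slab with a pale sloping rail in the near rack slot: top (312,355), side (440,370).
- The plain plate in the far slot: top (328,302), side (392,350). It has no rail.
- The yellow look-alike: top (212,312), side (378,425). It is not meant.

I choose the near-slot slab, and the close crop will check that choice. The stand is at top (543,308), side (440,265).

```bash
python3 - <<'E'
import cv2,pickle,numpy as np
T=pickle.load(open("pics/top0.pkl","rb"))["pixels"][:,:,::-1];S=pickle.load(open("pics/side0.pkl","rb"))["pixels"][:,:,::-1]
def c(I,u,v,w,h,k): return cv2.resize(I[v:v+h,u:u+w],(w*k,h*k),interpolation=cv2.INTER_CUBIC)
# 80x60 x5 tiles
a=c(T,185,190,80,80,5)[:300*1+100];b=c(T,340,178,80,80,5)
cv2.imwrite("pics/c1.png",np.hstack([a,b]))
a=c(S,245,215,100,84,4);b=c(S,275,150,70,84,4)
cv2.imwrite("pics/c2.png",np.hstack([a,b]))
E
```

```text
(no output)
```

View pics/c1.png

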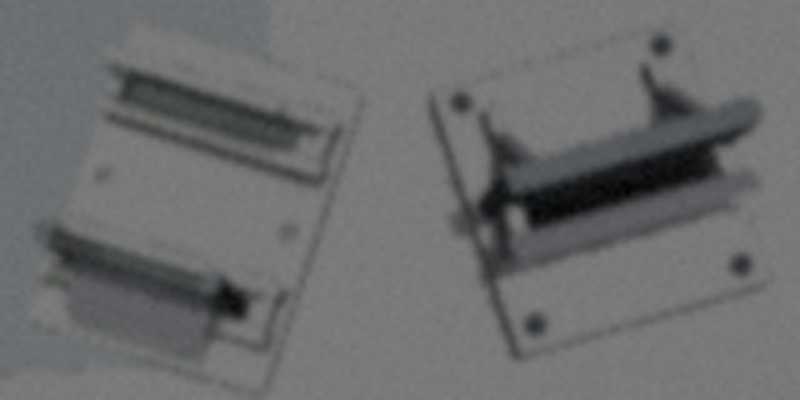

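View pics/c2.png

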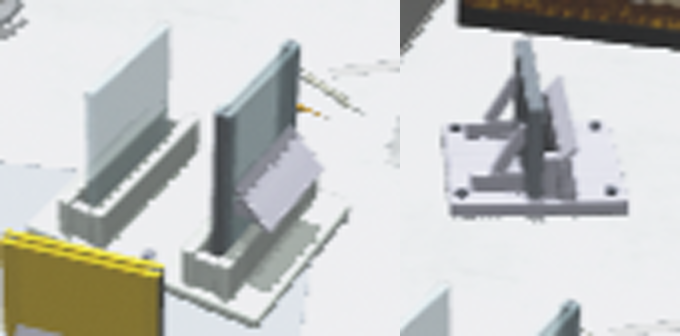

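The close crop confirms the choice: the near-slot slab has the sloping rail on its front, at c2 (280,180), and the plate behind it has none. The stand's fence top runs from (505,184) to (758,108) in c1. Next I fit both poses.

```bash
cat > h.py <<'E'
import cv2,pickle,numpy as np
from scipy.optimize import least_squares
def proj(f,P):
    E=f["extrinsics"];K=np.array([[f["fx"],0,f["cx"]],[0,f["fy"],f["cy"]],[0,0,1.]])
    return cv2.projectPoints(np.asarray(P,float),cv2.Rodrigues(E[:3,:3])[0],E[:3,3],K,None)[0][:,0]
def tf(p,L,z0=0):
    L=np.asarray(L,float);c,s=np.cos(p[2]),np.sin(p[2])
    return np.c_[p[0]+c*L[:,0]-s*L[:,1],p[1]+s*L[:,0]+c*L[:,1],L[:,2]+z0]
def box(x0,x1,y,z0,z1): return [[x,yy,z] for x in(x0,x1) for yy in(-y,y) for z in(z0,z1)]
def wire(img,f,P,o,k,col):
    q=((proj(f,P)-o+.5)*k-.5)
    for i in range(8):
        for j in(1,2,4):
            if not i&j: cv2.line(img,*[tuple(int(round(16*v)) for v in q[a]) for a in(i,i|j)],col,1,cv2.LINE_AA,4)
E
cat > fit.py <<'E'
from h import *
T=pickle.load(open("pics/top0.pkl","rb"));S=pickle.load(open("pics/side0.pkl","rb"))
px=lambda a,o,k:(np.array(a,float)+.5)/k-.5+o
# stand
Lt=[[58.5,62,12],[-71.5,62,12],[-71.5,-62,12],[58.5,-62,12],[12.5,58,85],[12.5,-58,85]]
ut=px([[35,98],[117,352],[370,283],[272,25],[105,184],[358,108]],(340,178),5)
ls=[[58.5,62,12],[-71.5,62,12],[58.5,-62,12],[-71.5,-62,12],[18.5,58,85],[6.5,58,85],[12.5,-58,85]]
us=px([[45,203],[228,200],[43,128],[207,122],[123,108],[143,110],[122,42]],(275,150),4)
nb_t,nb_s=4,4
def r(p):
    a=np.array(Lt)*1e-3;b=np.array(ls)*1e-3;a[:4,0]+=p[3];b[:4,0]+=p[3]
    return np.r_[(proj(T,tf(p,a))-ut).ravel(),(proj(S,tf(p,b))-us).ravel()]
s=least_squares(r,[.45,-.15,.3,0],loss="soft_l1");print("stand",s.x.round(4));print(r(s.x).reshape(-1,2).round(1).tolist())
Ct=[[0,40,110],[0,-40,110]];uc=px([[47,234],[225,283]],(185,190),5)
Cs=[[5,40,110],[-5,40,110],[5,-40,110],[-5,-40,110]];vc=px([[217,110],[234,117],[285,43],[298,46]],(245,215),4)
def g(p): return np.r_[(proj(T,tf(p,np.array(Ct)*1e-3,.01))-uc).ravel(),(proj(S,tf(p,np.array(Cs)*1e-3,.01))-vc).ravel()]
c=least_squares(g,[.4,.15,-.3]);print("cass",c.x.round(4));print(g(c.x).reshape(-1,2).round(1).tolist())
pickle.dump((s.x,c.x),open("fit.pkl","wb"))
im=lambda f,u,v,w,h,k:cv2.resize(np.ascontiguousarray(f["pixels"][v:v+h,u:u+w,::-1]),(w*k,h*k),interpolation=cv2.INTER_CUBIC)
d=s.x[3]
def dr(f,o1,o2,w,h,k):
    a=im(f,*o1,w,h,k);b=im(f,*o2,w,h,k)
    wire(a,f,tf(c.x,np.array(box(-5,5,40,0,110))*1e-3,.01),o1,k,(0,0,255))
    for B,e in((box(-71.5,58.5,62,0,12),d),(box(6.5,18.5,58,12,85),0)):
        B=np.array(B)*1e-3;B[:,0]+=e;wire(b,f,tf(s.x,B),o2,k,(0,0,255))
    return np.hstack([a,b])
cv2.imwrite("pics/ov.png",np.vstack([dr(T,(185,190),(340,178),80,75,4),dr(S,(265,215),(275,150),80,75,4)]))
E
python3 fit.py
```

```text
stand [ 0.5746 -0.1489  0.3272  0.0143]
[[-1.1, -1.6], [-0.1, 0.7], [0.4, -0.3], [1.3, -0.9], [0.1, -1.1], [0.2, -0.3], [1.0, 1.0], [0.3, 1.1], [-0.1, -0.6], [0.4, 0.4], [1.0, 1.3], [0.3, 0.7], [0.2, -0.1]]
cass [ 0.4883  0.2214 -0.2223]
[[-1.3, -0.9], [0.3, -0.3], [0.0, 0.6], [0.1, 0.3], [0.1, -1.5], [1.0, -1.0]]
```

View pics/ov.png

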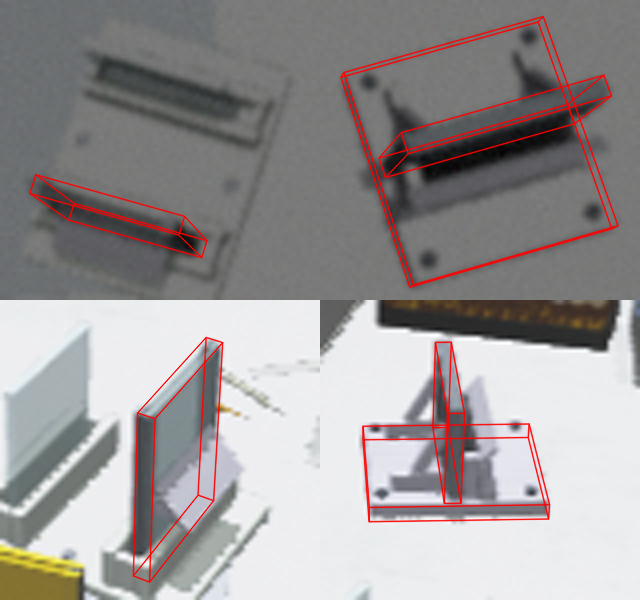

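The overlay fits within about 2 mm on both parts. I now move toward the stand, turning the wrist on the way, and look from there with the wrist camera.

```bash
python3 -m crank '{"travel":[[2.5,3.8,0],[5,7.6,0],[7.5,11.4,0],[10,15.2,0],[12.5,19,0]],"turn":[[0,0,5.5],[0,0,11],[0,0,16.5],[0,0,22],[0,0,27.5]],"gripper":[0,0.1,0.2,0.3,0.4]}' 60
python3 -m crank '{"travel":[[2.5,3.8,0],[5,7.6,0],[7.5,11.4,0],[10,15.2,0],[12.5,19,0]],"turn":[[0,0,5.5],[0,0,11],[0,0,16.5],[0,0,22],[0,0,27.5]],"gripper":[0.4,0.4,0.4,0.4,0.4]}'
python3 - <<'E'
from h import *
from workcell import bot
f=bot.grab_frame("wrist");pickle.dump(f,open("pics/w1.pkl","wb"))
s=bot.observe();print(s["position"],s["tool_rot"],s["clock"],s["force"],s["grip_width"])
E=f["extrinsics"];print("cam",-E[:3,:3].T@E[:3,3],E[2,:3])
sx,cx=pickle.load(open("fit.pkl","rb"))
print(proj(f,tf(sx,np.array([[0,0,20],[6.5,58,85],[6.5,-58,85]])*1e-3)))
E
```

```text
clock: 0.6
position: [0.3333, -0.3978, 0.2499]
tool_rot: [-3.141, 0.0, 0.823]
force: [1.2, 0.2, 0.7]
grip_width: 0.0518
finger_force: 0.0
clock: 1.1
position: [0.4583, -0.2078, 0.25]
tool_rot: [-3.141, 0.0, 1.302]
force: [1.2, -0.8, 0.1]
grip_width: 0.0512
finger_force: 0.0
[ 0.46222347 -0.20114298  0.25023706] [ 3.14006372 -0.00316833  1.31594474] 1.15 [ 3.65077721  9.67123033 -0.70509501] 0.05097356769776651
cam [ 0.48080518 -0.12719572  0.37458388] [-0.08635403 -0.31614159 -0.94477377]
[[380.88568233  89.72891823]
 [374.61701327  14.3685372 ]
 [442.91729165 145.56412895]]
```

```bash
python3 - <<'E'
from h import *
f=pickle.load(open("pics/w1.pkl","rb"));sx,cx=pickle.load(open("fit.pkl","rb"))
o=(260,0);k=2.6
a=cv2.resize(np.ascontiguousarray(f["pixels"][0:230,260:560,::-1]),None,fx=k,fy=k,interpolation=cv2.INTER_CUBIC)
wire(a,f,tf(sx,np.array(box(6.5,18.5,58,12,85))*1e-3),o,k,(0,0,255))
wire(a,f,tf(sx,np.array(box(-71.5+14.3,58.5+14.3,62,0,12))*1e-3),o,k,(0,255,0))
cv2.imwrite("pics/w1c.png",a)
E
```

```text
(no output)
```

View pics/w1c.png

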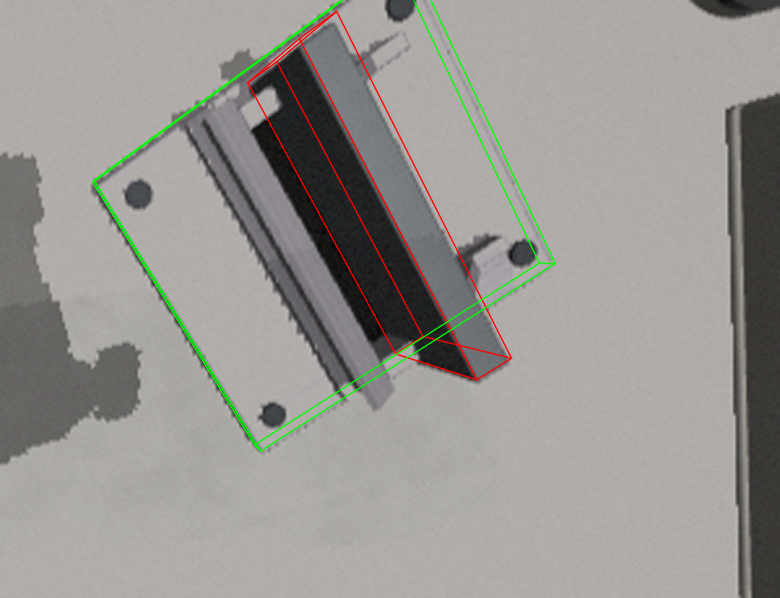

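The wrist view shows the stand clearly. The fence top corners are near crop (299,45), (477,380), (511,358) and (340,22), and the lip runs along (205,110)–(385,400). I refit the stand with these points and then go to the rack.

```bash
python3 - <<'E'
from h import *
f=pickle.load(open("pics/w1.pkl","rb"));sx,cx=pickle.load(open("fit.pkl","rb"))
u=(np.array([[299,45],[477,380],[511,358],[340,22],[94,183],[260,451],[549,264]])+.5)/2.6-.5+[260,0]
L=np.array([[6.5,58,85],[6.5,-58,85],[18.5,-58,85],[18.5,58,85],[-65,62,12],[-65,-62,12],[65,-62,12]])*1e-3
def r(p):
    a=L.copy();a[4:,0]+=p[3];return (proj(f,tf(p,a))-u).ravel()
s=least_squares(r,[*sx[:3],.008]);print(s.x.round(4),np.degrees(s.x[2]));print(r(s.x).reshape(-1,2).round(1).tolist())
pickle.dump((s.x,cx),open("fit2.pkl","wb"))
E
python3 -m crank '{"travel":[[0.6,4.2,0],[1.2,8.4,0],[1.8,12.6,0],[2.4,16.8,0],[3,21,0]],"turn":[[0,0,0],[0,0,1],[0,0,2],[0,0,2],[0,0,2]],"gripper":[0.4,0.4,0.4,0.4,0.4]}'
python3 -m crank '{"travel":[[0,4,0],[0,8,0],[0,12,0],[0,14,0],[0,14,0]],"turn":[[0,0,0],[0,0,0],[0,0,0],[0,0,0],[0,0,0]],"gripper":[0.4,0.4,0.4,0.4,0.4]}'
python3 - <<'E'
from h import *
from workcell import bot
f=bot.grab_frame("wrist");pickle.dump(f,open("pics/w2.pkl","wb"))
s=bot.observe();print(s["position"],s["tool_rot"],s["clock"])
sx,cx=pickle.load(open("fit2.pkl","rb"))
a=np.ascontiguousarray(f["pixels"][:,:,::-1]);k=1.42
a=cv2.resize(a,None,fx=k,fy=k,interpolation=cv2.INTER_CUBIC)
wire(a,f,tf(cx,np.array(box(-5,5,40,0,110))*1e-3,.01),(0,0),k,(0,0,255))
cv2.imwrite("pics/w2.png",a)
E
```

```text
[ 0.5746 -0.15    0.3307  0.0073] 18.945736675506875
[[-0.1, -0.8], [0.1, 0.9], [0.3, 1.1], [-1.5, -2.4], [-0.4, 0.6], [0.1, 1.2], [1.9, 0.8]]
clock: 1.65
position: [0.4875, 0.0021, 0.2499]
tool_rot: [-3.141, 0.0, 1.333]
force: [1.6, -0.9, 0.5]
grip_width: 0.051
finger_force: 0.0
clock: 2.15
position: [0.4872, 0.1435, 0.2499]
tool_rot: [-3.141, -0.001, 1.338]
force: [-0.2, -1.0, -0.6]
grip_width: 0.0514
finger_force: 0.0
[0.48738636 0.14150997 0.249738  ] [-3.14099264e+00 -1.15788222e-05  1.33578377e+00] 2.2
```

View pics/w2.png

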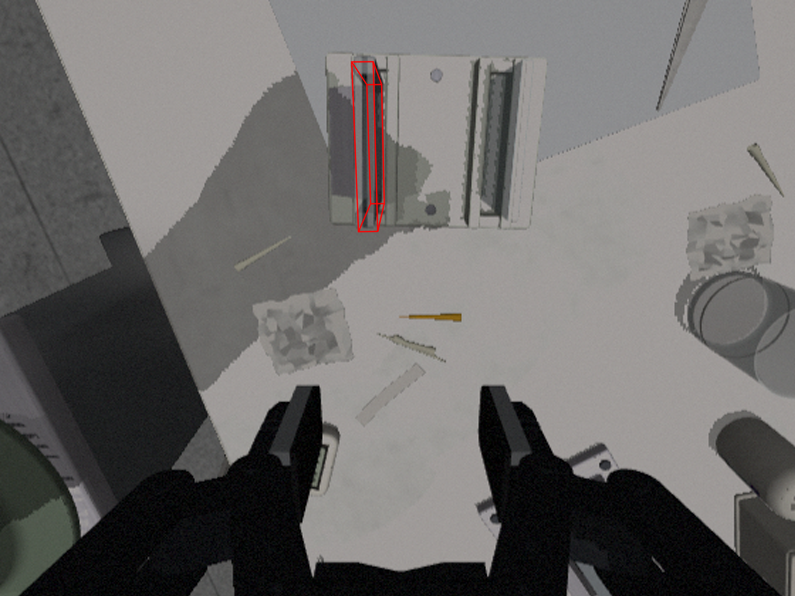

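The wrist view shows the rack outline with corners near (328,53), (547,58), (533,228) and (331,228). The cassette is in the left (front) slot at x≈367, and the overlay agrees. I get the yaw from the rack outline.

```bash
python3 - <<'E'
from h import *
f=pickle.load(open("pics/w2.pkl","rb"));sx,cx=pickle.load(open("fit2.pkl","rb"))
u=(np.array([[328,53],[547,58],[533,228],[331,228]])+.5)/1.42-.5
for h in (0.004,.01):
    L=np.array([[-75,58,0],[75,58,0],[75,-58,0],[-75,-58,0]])*1e-3+[0,0,h]
    r=lambda p:(proj(f,tf(p,L))-u).ravel()
    s=least_squares(r,[.52,.21,-.23]);c=tf(s.x,[[-.04,0,0]])[0]
    print(h,s.x.round(4),np.degrees(s.x[2]),"cass at",c.round(4),r(s.x).round(1))
print(cx)
a=cv2.resize(np.ascontiguousarray(f["pixels"][30:175,215:400,::-1]),None,fx=4,fy=4,interpolation=cv2.INTER_CUBIC)
P=tf([c[0],c[1],s.x[2]],np.array(box(-5,5,40,0,110))*1e-3,.01)
wire(a,f,P,(215,30),4,(0,0,255));cv2.imwrite("pics/w2c.png",a)
E
```

```text
0.004 [ 0.5294  0.2113 -0.2457] -14.074878183084543 cass at [0.4906 0.221  0.    ] [-0.5  1.5  0.6  0.  -1.4 -0.2  1.3 -1.8]
0.01 [ 0.5289  0.2112 -0.2458] -14.080649713588393 cass at [0.4901 0.221  0.    ] [-1.8  0.7  1.9 -0.7 -0.4  1.   0.2 -0.7]
[ 0.48826177  0.22137898 -0.22232607]
```

View pics/w2c.png

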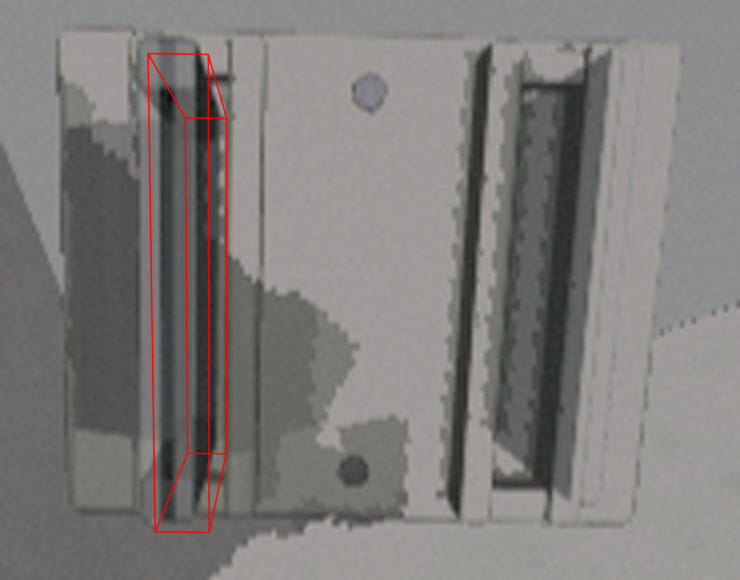

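```bash
python3 -m crank '{"travel":[[0.1,4.2,0],[0.1,8.2,0],[0.1,8.2,-4],[0.1,8.2,-8],[0.1,8.2,-11]],"turn":[[0,0,-0.6],[0,0,-0.6],[0,0,-0.6],[0,0,-0.6],[0,0,-0.6]],"gripper":[0.4,0.4,0.4,0.4,0.4]}'
python3 -m crank '{"travel":[[0,0,-2],[0,0,-3.7],[0,0,-3.7],[0,0,-3.7],[0,0,-3.7]],"turn":[[0,0,0],[0,0,0],[0,0,0],[0,0,0],[0,0,0]],"gripper":[0.4,0.4,0.4,0.6,0.7]}' 40
python3 -m crank '{"travel":[[0,0,0],[0,0,0],[0,0,0],[0,0,0],[0,0,0]],"turn":[[0,0,0],[0,0,0],[0,0,0],[0,0,0],[0,0,0]],"gripper":[0.8,0.9,1,1,1]}' 40
```

```text
clock: 2.7
position: [0.4884, 0.2209, 0.1378]
tool_rot: [-3.141, 0.001, 1.322]
force: [1.5, -0.5, -0.3]
grip_width: 0.0513
finger_force: 0.0
clock: 3.2
position: [0.4893, 0.2222, 0.104]
tool_rot: [3.141, -0.001, 1.322]
force: [-0.1, -0.2, 0.3]
grip_width: 0.0259
finger_force: 0.0
clock: 3.7
position: [0.4892, 0.2225, 0.1037]
tool_rot: [3.14, -0.0, 1.323]
force: [-0.5, -2.3, 8.2]
grip_width: 0.0098
finger_force: 39.3
```

```bash
python3 -m crank '{"travel":[[0,0,0],[0,0,0.5],[0,0,1.5],[0,0,3],[0,0,5]],"turn":[[0,0,0],[0,0,0],[0,0,0],[0,0,0],[0,0,0]],"gripper":[1,1,1,1,1]}' 70
python3 -m crank '{"travel":[[0,0,2.5],[0,0,5],[0,0,7],[0,0,8],[0,0,8]],"turn":[[0,0,0],[0,0,0],[0,0,0],[0,0,0],[0,0,0]],"gripper":[1,1,1,1,1]}'
python3 - <<'E'
from h import *
sx,cx=pickle.load(open("fit2.pkl","rb"))
print("over slot:",tf(sx,[[-.006,0,0],[0,0,0]]), np.degrees(sx[2]))
E
```

```text
clock: 4.2
position: [0.4884, 0.2225, 0.1541]
tool_rot: [-3.141, 0.0, 1.323]
force: [0.4, 0.8, -2.5]
grip_width: 0.0091
finger_force: 68.1
clock: 4.7
position: [0.4891, 0.2227, 0.2346]
tool_rot: [3.14, -0.001, 1.323]
force: [-0.4, 0.1, -3.4]
grip_width: 0.0094
finger_force: 68.3
over slot: [[ 0.56892822 -0.15197972  0.        ]
 [ 0.57460318 -0.15003169  0.        ]] 18.945736675506875
```

```bash
python3 -m crank '{"travel":[[0.8,-3,0],[1.6,-7,0],[2.4,-11,0],[3.2,-15,0],[4,-19,0]],"turn":[[0,0,3.3],[0,0,6.6],[0,0,10],[0,0,13.3],[0,0,16.6]],"gripper":[1,1,1,1,1]}'
python3 -m crank '{"travel":[[0.8,-4,0],[1.6,-8,0],[2.4,-12,0],[3.2,-16,0],[4,-18.5,0]],"turn":[[0,0,3.3],[0,0,6.6],[0,0,10],[0,0,13.3],[0,0,16.5]],"gripper":[1,1,1,1,1]}'
python3 -m crank '{"travel":[[0,0,0],[0,0,-2],[0,0,-4],[0,0,-6],[0,0,-7]],"turn":[[0,0,0],[0,0,0],[0,0,0],[0,0,0],[0,0,0]],"gripper":[1,1,1,1,1]}'
python3 - <<'E'
from h import *
from workcell import bot
s=bot.observe();print(s["position"],s["tool_rot"],s["clock"],s["force"])
sx,cx=pickle.load(open("fit2.pkl","rb"))
p=s["position"];q=np.array([[np.cos(sx[2]),np.sin(sx[2])],[-np.sin(sx[2]),np.cos(sx[2])]])@(p[:2]-sx[:2]);print("in stand mm",q*1e3)
A,B=[],[]
f=bot.grab_frame("side")
a=cv2.resize(np.ascontiguousarray(f["pixels"][110:230,230:390,::-1]),None,fx=5,fy=5,interpolation=cv2.INTER_CUBIC)
cv2.imwrite("pics/s1.png",a)
E
```

```text
clock: 5.2
position: [0.5283, 0.0308, 0.2321]
tool_rot: [-3.14, 0.0, 1.616]
force: [0.7, -0.3, -2.9]
grip_width: 0.0097
finger_force: 68.3
clock: 5.7
position: [0.5681, -0.1559, 0.2317]
tool_rot: [-3.14, -0.0, 1.901]
force: [0.5, 0.3, -1.7]
grip_width: 0.0091
finger_force: 68.4
clock: 6.2
position: [0.5676, -0.1515, 0.1608]
tool_rot: [-3.139, -0.002, 1.901]
force: [1.0, 0.8, -1.5]
grip_width: 0.009
finger_force: 68.3
[ 0.56763387 -0.15153883  0.16078648] [-3.13927760e+00 -1.90197069e-03  1.90130643e+00] 6.2 [ 0.98573556  0.77315331 -1.5129152 ]
in stand mm [-7.08108203  0.83724696]
```

View pics/s1.png

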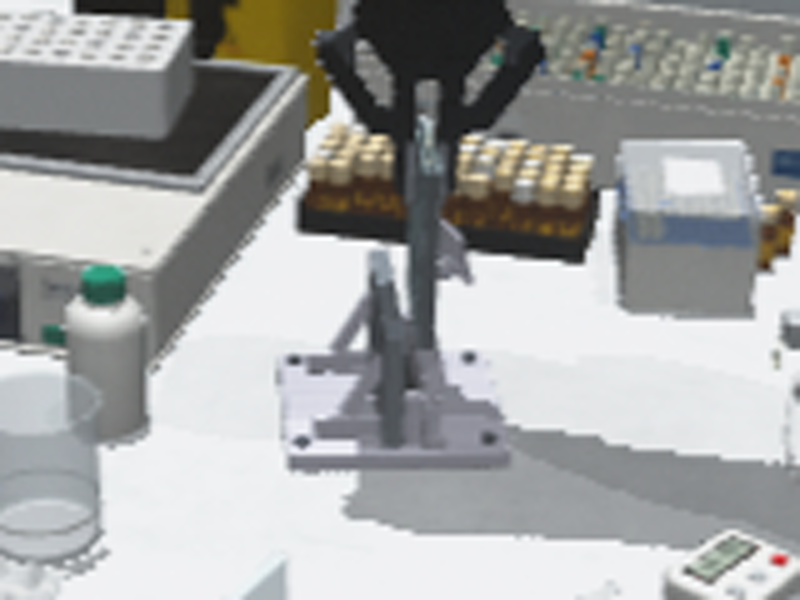

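The side view shows the cassette hanging upright in the fingers, just in front of the fence (fence top at (380,255), cassette bottom near (425,345)), with the rail to the front. I feel for the fence gently.

```bash
python3 -m crank '{"travel":[[0.14,0.05,0],[0.28,0.1,0],[0.43,0.15,0],[0.57,0.195,0],[0.57,0.195,0]],"turn":[[0,0,0],[0,0,0],[0,0,0],[0,0,0],[0,0,0]],"gripper":[1,1,1,1,1]}'
python3 -m crank '{"travel":[[0.05,0.016,0],[0.1,0.032,0],[0.14,0.05,0],[0.19,0.065,0],[0.19,0.065,0]],"turn":[[0,0,0],[0,0,0],[0,0,0],[0,0,0],[0,0,0]],"gripper":[1,1,1,1,1]}'
```

```text
clock: 6.75
position: [0.5747, -0.1505, 0.1634]
tool_rot: [3.141, 0.0, 1.901]
force: [0.2, 0.5, -2.3]
grip_width: 0.0092
finger_force: 68.3
clock: 7.25
position: [0.576, -0.15, 0.1628]
tool_rot: [-3.141, -0.0, 1.901]
force: [-2.5, -1.5, -1.1]
grip_width: 0.0093
finger_force: 68.4
```

```bash
python3 -m crank '{"travel":[[0.04,0.013,0],[0.07,0.024,0],[0.1,0.032,0],[0.1,0.032,0],[0.1,0.032,0]],"turn":[[0,0,0],[0,0,0],[0,0,0],[0,0,0],[0,0,0]],"gripper":[1,1,1,1,1]}'
```

```text
clock: 7.75
position: [0.5764, -0.1499, 0.1627]
tool_rot: [-3.14, -0.0, 1.901]
force: [-5.9, -2.3, -1.4]
grip_width: 0.009
finger_force: 68.4
```

```bash
python3 -m crank '{"travel":[[-0.29,-0.1,0],[-0.29,-0.1,-0.4],[-0.29,-0.1,-1],[-0.29,-0.1,-1.6],[-0.29,-0.1,-2]],"turn":[[0,0,0],[0,0,0],[0,0,0],[0,0,0],[0,0,0]],"gripper":[1,1,1,1,1]}'
python3 -m crank '{"travel":[[0,0,-0.2],[0,0,-0.4],[0,0,-0.6],[0,0,-0.8],[0,0,-1]],"turn":[[0,0,0],[0,0,0],[0,0,0],[0,0,0],[0,0,0]],"gripper":[1,1,1,1,1]}'
```

```text
clock: 8.25
position: [0.5743, -0.1504, 0.1422]
tool_rot: [-3.141, -0.0, 1.901]
force: [-0.6, 0.2, -2.6]
grip_width: 0.0091
finger_force: 68.6
clock: 8.75
position: [0.5744, -0.1506, 0.1329]
tool_rot: [3.141, 0.0, 1.901]
force: [-0.4, -0.0, -2.1]
grip_width: 0.0093
finger_force: 68.6
```

```bash
python3 -m crank '{"travel":[[0,0,-0.3],[0,0,-0.6],[0,0,-0.9],[0,0,-1.2],[0,0,-1.5]],"turn":[[0,0,0],[0,0,0],[0,0,0],[0,0,0],[0,0,0]],"gripper":[1,1,1,1,1]}'
python3 -m crank '{"travel":[[0,0,-0.1],[0,0,-0.2],[0,0,-0.3],[0,0,-0.4],[0,0,-0.45]],"turn":[[0,0,0],[0,0,0],[0,0,0],[0,0,0],[0,0,0]],"gripper":[1,1,1,1,1]}'
```

```text
clock: 9.25
position: [0.5744, -0.1505, 0.1177]
tool_rot: [-3.142, -0.0, 1.901]
force: [-0.9, -0.8, -2.0]
grip_width: 0.0092
finger_force: 68.6
clock: 9.75
position: [0.5744, -0.1506, 0.1135]
tool_rot: [3.142, 0.0, 1.901]
force: [-0.4, -1.3, -0.5]
grip_width: 0.0093
finger_force: 68.8
```

```bash
python3 -m crank '{"travel":[[0,0,-0.05],[0,0,-0.05],[0,0,-0.05],[0,0,-0.05],[0,0,-0.05]],"turn":[[0,0,0],[0,0,0],[0,0,0],[0,0,0],[0,0,0]],"gripper":[1,1,0.85,0.75,0.65]}'
python3 -m crank '{"travel":[[0,0,0],[0,0,0],[0,0,1.5],[0,0,5],[0,0,9]],"turn":[[0,0,0],[0,0,0],[0,0,0],[0,0,0],[0,0,0]],"gripper":[0.5,0.4,0.4,0.4,0.4]}'
python3 - <<'E'
from h import *
from workcell import bot
s=bot.observe();print(s["position"],s["tool_rot"],s["clock"],s["force"])
f=bot.grab_frame("side");g=bot.grab_frame("wrist");pickle.dump(g,open("pics/w3.pkl","wb"))
a=cv2.resize(np.ascontiguousarray(f["pixels"][130:215,260:350,::-1]),(400,378),interpolation=cv2.INTER_CUBIC)
b=cv2.resize(np.ascontiguousarray(g["pixels"][:,:,::-1]),(400,300));b=cv2.copyMakeBorder(b,0,78,0,0,0)
cv2.imwrite("pics/s2.png",np.hstack([a,b]))
E
```

```text
clock: 10.25
position: [0.5744, -0.1505, 0.113]
tool_rot: [3.142, 0.0, 1.901]
force: [-0.1, 0.3, -0.5]
grip_width: 0.0299
finger_force: 0.0
clock: 10.75
position: [0.5739, -0.1502, 0.2044]
tool_rot: [-3.141, -0.001, 1.901]
force: [0.7, 0.1, 0.7]
grip_width: 0.0509
finger_force: 0.0
[ 0.57389332 -0.15023733  0.20438675] [-3.14053884e+00 -1.15849807e-03  1.90124951e+00] 10.75 [0.66995562 0.1488782  0.6626657 ]
```

View pics/s2.png

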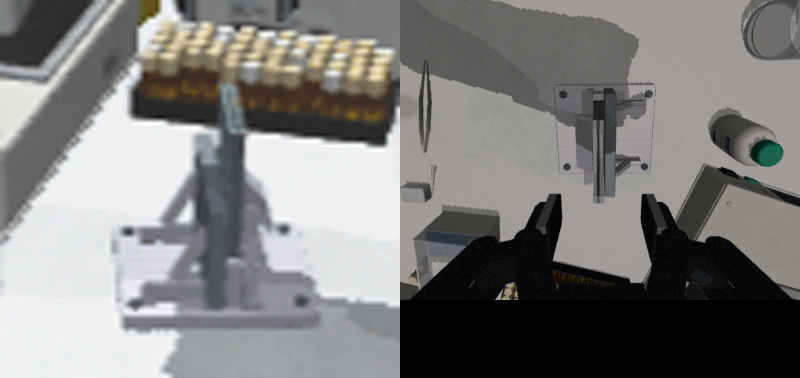

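The cassette stands in the slot with the fingers clear: its top edge is right in front of the fence at (232,85) in the side half and (598,150) in the wrist half. Next I back off, shut the fingers, spin -90° so that the 22 mm width lies along the slope, then tilt 45°.

```bash
python3 -m crank '{"travel":[[-0.8,-0.3,0.5],[-2.4,-0.8,0.5],[-4,-1.4,0.5],[-6,-2.1,0.5],[-8,-2.8,0.5]],"turn":[[0,0,-7],[0,0,-14],[0,0,-21],[0,0,-28],[0,0,-35]],"gripper":[0.5,0.6,0.8,1,1]}' 40
python3 -m crank '{"travel":[[0,0,0],[0,0,0],[0,0,0],[0,0,0],[0,0,0]],"turn":[[0,0,-7],[0,0,-14],[0,0,-21],[0,0,-28],[0,0,-35]],"gripper":[1,1,1,1,1]}'
python3 -m crank '{"travel":[[0,0,0],[0,0,0],[0,0,0],[0,0,0],[0,0,0]],"turn":[[0,0,-7],[0,0,-14],[0,0,-20],[0,0,-20],[0,0,-20]],"gripper":[1,1,1,1,1]}'
python3 -m crank '{"travel":[[0,0,0],[0,0,0],[0,0,0],[0,0,0],[0,0,0]],"turn":[[2,-6,0],[4,-12,0],[5.8,-17,0],[7.3,-21.3,0],[7.3,-21.3,0]],"gripper":[1,1,1,1,1]}'
python3 -m crank '{"travel":[[0,0,0],[0,0,0],[0,0,0],[0,0,0],[0,0,0]],"turn":[[2,-6,0],[4,-12,0],[5.8,-17,0],[7.3,-21.3,0],[7.3,-21.3,0]],"gripper":[1,1,1,1,1]}'
cat >> h.py <<'E'
def st():
    from workcell import bot
    from scipy.spatial.transform import Rotation as R
    s=bot.observe();sx,_=pickle.load(open("fit2.pkl","rb"))
    c,n=np.cos(sx[2]),np.sin(sx[2]);M=np.array([[c,n,0],[-n,c,0],[0,0,1]])
    Rt=M@R.from_euler("xyz",s["tool_rot"]).as_matrix();p=M@(s["position"]-[sx[0],sx[1],0])
    print("t",s["clock"],"tip mm",((p+.019*Rt[:,2])*1e3).round(1),"tcp",(p*1e3).round(1),"F",(M@s["force"]).round(1),"toolz",Rt[:,2].round(3),"tooly",Rt[:,1].round(3),"q",s["qpos"].round(2))
E
python3 -c "
from h import *;st()"
```

```text
clock: 11.35
position: [0.4937, -0.1786, 0.2089]
tool_rot: [3.141, -0.0, 1.285]
force: [0.8, -0.1, -0.6]
grip_width: 0.0
finger_force: 0.0
clock: 11.85
position: [0.4945, -0.1784, 0.2089]
tool_rot: [3.141, -0.001, 0.674]
force: [0.0, 0.3, -0.9]
grip_width: -0.0
finger_force: 0.0
clock: 12.35
position: [0.4945, -0.1784, 0.2085]
tool_rot: [3.141, -0.0, 0.334]
force: [-0.7, 0.0, -0.1]
grip_width: 0.0001
finger_force: 0.0
clock: 12.85
position: [0.4925, -0.1803, 0.2077]
tool_rot: [-3.142, -0.394, 0.328]
force: [0.3, 0.1, -0.6]
grip_width: 0.0004
finger_force: 0.0
clock: 13.35
position: [0.498, -0.1729, 0.2103]
tool_rot: [-3.111, -0.691, 0.338]
force: [0.6, 1.2, -1.2]
grip_width: 0.0001
finger_force: 0.0
t 13.35 tip mm [-67.7   3.9 195.7] tcp [-79.8   3.3 210.3] F [ 1.   0.9 -1.2] toolz [ 0.637  0.035 -0.77 ] tooly [ 0.027 -0.999 -0.024] q [ 1.2   0.48 -0.86  2.23 -0.95  0.19  0.18]
```

```bash
python3 -m crank '{"travel":[[0.5,0.1,-2],[1,0.2,-4],[1.5,0.3,-6],[2,0.3,-8],[2.2,0.3,-9]],"turn":[[0,0,0],[0,0,0],[0,0,0],[0,0,0],[0,0,0]],"gripper":[1,1,1,1,1]}'
python3 -c "
from h import *;st()"
```

```text
clock: 13.85
position: [0.5248, -0.1874, 0.137]
tool_rot: [-3.076, -0.669, 0.337]
force: [0.4, 0.6, -0.8]
grip_width: 0.0004
finger_force: 0.0
t 13.85 tip mm [-47.5 -17.9 122.1] tcp [-59.3 -19.2 137. ] F [ 0.6  0.4 -0.8] toolz [ 0.618  0.07  -0.783] tooly [ 0.047 -0.998 -0.052] q [ 1.05  0.64 -0.69  2.17 -1.26  0.16  0.56]
```

The wrist (J5, J6) is at its limits at this tilt, so I use less: about 20–25°. At that tilt the finger's back edge still bears on the slope.

```bash
python3 -m crank '{"travel":[[0,0,1.5],[0,0,3],[0,0,4.5],[0,0,6],[0,0,6]],"turn":[[-1.3,3.8,0],[-2.6,7.6,0],[-3.9,11.3,0],[-5.2,15.1,0],[-6,17.5,0]],"gripper":[1,1,1,1,1]}'
python3 -c "
from h import *;st()"
```

```text
clock: 14.35
position: [0.5259, -0.1845, 0.1876]
tool_rot: [-3.066, -0.402, 0.343]
force: [-0.5, 1.2, -0.6]
grip_width: 0.0003
finger_force: 0.0
t 14.35 tip mm [-49.9 -15.3 170.2] tcp [-57.3 -16.8 187.6] F [-0.1  1.2 -0.6] toolz [ 0.389  0.08  -0.918] tooly [ 0.042 -0.997 -0.07 ] q [ 0.39  0.43  0.03  2.04 -0.71  0.54 -0.2 ]
```

```bash
cat >> h.py <<'E'
def goal(tip,al):
    from workcell import bot
    from scipy.spatial.transform import Rotation as R
    s=bot.observe();sx,_=pickle.load(open("fit2.pkl","rb"))
    c,n=np.cos(sx[2]),np.sin(sx[2]);M=np.array([[c,n,0],[-n,c,0],[0,0,1]])
    a=np.radians(al);z=np.array([np.sin(a),0,-np.cos(a)]);y=np.array([0,-1.,0]);Rg=M.T@np.c_[np.cross(y,z),y,z]
    R0=R.from_euler("xyz",s["tool_rot"]).as_matrix()
    p=M.T@np.array(tip)*1e-3+[sx[0],sx[1],0]-.019*Rg[:,2]
    print("travel cm",((p-s["position"])*100).round(2),"turn",np.degrees(R.from_matrix(Rg@R0.T).as_rotvec()).round(2))
E
python3 -c "
from h import *;goal([-48,0,150],25)"
```

```text
travel cm [-0.43  1.63 -2.04] turn [-3.08 -3.18 -2.46]
```

```bash
python3 -m crank '{"travel":[[-0.1,0.4,-0.4],[-0.2,0.8,-0.8],[-0.3,1.2,-1.2],[-0.4,1.6,-1.6],[-0.4,1.6,-2]],"turn":[[-0.6,-0.6,-0.5],[-1.2,-1.2,-1],[-1.8,-1.8,-1.5],[-2.4,-2.4,-2],[-3.1,-3.2,-2.5]],"gripper":[1,1,1,1,1]}'
python3 -c "
from h import *;st();goal([-44,0,90],25)"
```

```text
clock: 14.85
position: [0.5223, -0.1675, 0.1668]
tool_rot: [3.141, -0.44, 0.332]
force: [0.7, 0.5, -0.1]
grip_width: 0.0002
finger_force: 0.0
t 14.85 tip mm [-47.    0.4 149.6] tcp [-55.1   0.4 166.8] F [ 0.8  0.2 -0.1] toolz [ 0.426  0.    -0.905] tooly [ 0.001 -1.     0.   ] q [ 0.42  0.43 -0.08  2.14 -0.84  0.32 -0.12]
travel cm [ 0.31  0.06 -5.95] turn [-0.06  0.22 -0.06]
```

```bash
python3 -m crank '{"travel":[[0.1,0,-1.2],[0.1,0,-2.4],[0.2,0,-3.6],[0.3,0,-4.8],[0.3,0,-5.9]],"turn":[[0,0,0],[0,0,0],[0,0,0],[0,0,0],[0,0,0]],"gripper":[1,1,1,1,1]}'
python3 -c "
from h import *;st();goal([-34,0,76],25)"
```

```text
clock: 15.35
position: [0.5257, -0.1681, 0.1074]
tool_rot: [-3.141, -0.441, 0.331]
force: [0.4, -0.2, 0.5]
grip_width: -0.0001
finger_force: 0.0
t 15.35 tip mm [-44.1  -1.2  90.2] tcp [-52.2  -1.2 107.4] F [ 0.3 -0.3  0.5] toolz [ 0.427  0.001 -0.904] tooly [ 0.001 -1.    -0.   ] q [ 0.54  0.56 -0.25  2.16 -1.01  0.17  0.09]
travel cm [ 0.92  0.44 -1.41] turn [-0.1   0.23 -0.03]
```

```bash
python3 -m crank '{"travel":[[0.1,0.1,0],[0.2,0.1,0],[0.4,0.2,0],[0.4,0.2,0],[0.4,0.2,0]],"turn":[[-0.8,2.4,0],[-1.6,4.8,0],[-2.5,7.2,0],[-3.3,9.5,0],[-3.3,9.5,0]],"gripper":[1,1,1,1,1]}'
python3 -c "
from h import *;st();goal([-36,0,80],15)"
```

```text
clock: 15.85
position: [0.5304, -0.165, 0.1078]
tool_rot: [3.14, -0.264, 0.334]
force: [-0.6, -0.1, -1.6]
grip_width: 0.0001
finger_force: 0.0
t 15.85 tip mm [-41.7   0.2  89.5] tcp [-46.7   0.2 107.8] F [-0.6  0.1 -1.6] toolz [ 0.261 -0.001 -0.965] tooly [ 0.003 -1.     0.002] q [ 0.11  0.57  0.23  2.07 -0.77  0.39 -0.25]
travel cm [ 0.55  0.17 -0.95] turn [ 0.04  0.14 -0.18]
```

```bash
python3 -m crank '{"travel":[[0,0,-0.6],[0.19,0.06,-0.8],[0.38,0.13,-1.0],[0.57,0.19,-1.2],[0.76,0.26,-1.4]],"turn":[[0,0,0],[0,0,0],[0,0,0],[0,0,0],[0,0,0]],"gripper":[1,1,1,1,1]}'
python3 -c "
from h import *;st()"
python3 -m crank '{"travel":[[0.05,0.02,-0.05],[0.1,0.03,-0.1],[0.14,0.05,-0.15],[0.19,0.06,-0.2],[0.24,0.08,-0.25]],"turn":[[0,0,0],[0,0,0],[0,0,0],[0,0,0],[0,0,0]],"gripper":[1,1,1,1,1]}'
python3 -c "
from h import *;st()"
```

```text
clock: 16.35
position: [0.5365, -0.1647, 0.0931]
tool_rot: [3.141, -0.265, 0.328]
force: [-0.1, -0.2, -1.0]
grip_width: -0.0002
finger_force: 0.0
t 16.35 tip mm [-35.9  -1.5  74.8] tcp [-40.8  -1.5  93.1] F [-0.1 -0.2 -1. ] toolz [ 0.262 -0.001 -0.965] tooly [-0.003 -1.     0.001] q [ 0.13  0.6   0.2   2.06 -0.8   0.37 -0.23]
clock: 16.85
position: [0.5389, -0.1636, 0.0908]
tool_rot: [3.141, -0.264, 0.329]
force: [0.5, -0.6, -0.2]
grip_width: 0.0003
finger_force: 0.0
t 16.85 tip mm [-33.2  -1.2  72.5] tcp [-38.2  -1.2  90.8] F [ 0.2 -0.7 -0.2] toolz [ 0.261 -0.001 -0.965] tooly [-0.002 -1.     0.001] q [ 0.13  0.61  0.19  2.06 -0.8   0.36 -0.23]
```

```bash
for i in 1; do python3 -m crank '{"travel":[[0.06,0.02,-0.06],[0.11,0.04,-0.12],[0.17,0.06,-0.18],[0.23,0.08,-0.24],[0.28,0.1,-0.3]],"turn":[[0,0,0],[0,0,0],[0,0,0],[0,0,0],[0,0,0]],"gripper":[1,1,1,1,1]}' >/dev/null; python3 -c "
from h import *;st()"; done
python3 -m crank '{"travel":[[0.05,0.02,-0.05],[0.1,0.03,-0.1],[0.14,0.05,-0.15],[0.19,0.06,-0.2],[0.19,0.06,-0.2]],"turn":[[0,0,0],[0,0,0],[0,0,0],[0,0,0],[0,0,0]],"gripper":[1,1,1,1,1]}'>/dev/null
python3 -c "
from h import *;st()"
```

```text
t 17.35 tip mm [-30.2  -1.2  69.4] tcp [-35.2  -1.2  87.8] F [ 0.5  0.3 -0.2] toolz [ 0.261 -0.001 -0.965] tooly [-0.002 -1.     0.001] q [ 0.13  0.61  0.19  2.06 -0.8   0.36 -0.23]
t 17.85 tip mm [-28.2  -1.3  67.4] tcp [-33.2  -1.2  85.7] F [0.8 0.2 0. ] toolz [ 0.261 -0.001 -0.965] tooly [-0.002 -1.     0.001] q [ 0.13  0.62  0.19  2.05 -0.8   0.36 -0.23]
```

```bash
python3 -m crank '{"travel":[[0.05,0.02,-0.05],[0.1,0.03,-0.1],[0.14,0.05,-0.15],[0.14,0.05,-0.15],[0.14,0.05,-0.15]],"turn":[[0,0,0],[0,0,0],[0,0,0],[0,0,0],[0,0,0]],"gripper":[1,1,1,1,1]}'>/dev/null
python3 -c "
from h import *;st()"
python3 -m crank '{"travel":[[0.04,0.013,-0.04],[0.07,0.023,-0.07],[0.1,0.03,-0.1],[0.1,0.03,-0.1],[0.1,0.03,-0.1]],"turn":[[0,0,0],[0,0,0],[0,0,0],[0,0,0],[0,0,0]],"gripper":[1,1,1,1,1]}'>/dev/null
python3 -c "
from h import *;st()"
```

```text
t 18.35 tip mm [-26.8  -1.3  66. ] tcp [-31.8  -1.2  84.3] F [-0.4 -0.1 -0.5] toolz [ 0.261 -0.001 -0.965] tooly [-0.002 -1.     0.001] q [ 0.13  0.62  0.19  2.05 -0.8   0.36 -0.23]
t 18.85 tip mm [-25.8  -1.3  64.9] tcp [-30.7  -1.3  83.3] F [ 0.1 -1.  -0.6] toolz [ 0.261 -0.001 -0.965] tooly [-0.002 -1.     0.001] q [ 0.12  0.63  0.18  2.05 -0.81  0.35 -0.23]
```

```bash
python3 -m crank '{"travel":[[0.03,0.01,-0.03],[0.07,0.023,-0.07],[0.1,0.03,-0.1],[0.1,0.03,-0.1],[0.1,0.03,-0.1]],"turn":[[0,0,0],[0,0,0],[0,0,0],[0,0,0],[0,0,0]],"gripper":[1,1,1,1,1]}'>/dev/null
python3 -c "
from h import *;st()"
```

```text
t 19.35 tip mm [-24.7  -1.4  64.1] tcp [-29.6  -1.4  82.4] F [-0.2 -1.   2.7] toolz [ 0.261 -0.002 -0.965] tooly [-0.002 -1.     0.001] q [ 0.12  0.63  0.18  2.05 -0.81  0.35 -0.23]
```

```bash
python3 -m crank '{"travel":[[0.03,0.01,-0.03],[0.07,0.023,-0.07],[0.1,0.03,-0.1],[0.1,0.03,-0.1],[0.1,0.03,-0.1]],"turn":[[0,0,0],[0,0,0],[0,0,0],[0,0,0],[0,0,0]],"gripper":[1,1,1,1,1]}'>/dev/null
python3 -c "
from h import *;st()"
```

```text
t 19.85 tip mm [-24.   -1.5  63. ] tcp [-28.9  -1.4  81.4] F [-5.1  1.1  8.6] toolz [ 0.261 -0.001 -0.965] tooly [-0.002 -1.     0.001] q [ 0.12  0.63  0.18  2.04 -0.81  0.35 -0.23]
```

```bash
python3 -m crank '{"travel":[[0.02,0.007,-0.01],[0.04,0.013,-0.02],[0.05,0.017,-0.03],[0.05,0.017,-0.03],[0.05,0.017,-0.03]],"turn":[[0,0,0],[0,0,0],[0,0,0],[0,0,0],[0,0,0]],"gripper":[1,1,1,1,1]}'>/dev/null
cat >> h.py <<'E'
def avg(n):
    from workcell import bot
    sx,_=pickle.load(open("fit2.pkl","rb"));c,k=np.cos(sx[2]),np.sin(sx[2]);M=np.array([[c,k,0],[-k,c,0],[0,0,1]])
    r=[]
    for i in range(n): bot.grab_frame("wrist");s=bot.observe();r.append(np.r_[M@s["force"],M@(s["position"]-[sx[0],sx[1],0])*1e3])
    r=np.array(r);print("avg",r.mean(0).round(2),"sd",r.std(0).round(2))
E
python3 -c "
from h import *;avg(8);st()"
```

```text
avg [ -8.47   0.98  11.14 -28.83  -1.49  81.05] sd [0.46 0.36 0.55 0.01 0.01 0.01]
t 20.75 tip mm [-23.9  -1.5  62.7] tcp [-28.8  -1.5  81.1] F [-8.   1.5 10.3] toolz [ 0.261 -0.001 -0.965] tooly [-0.002 -1.     0.001] q [ 0.12  0.63  0.18  2.04 -0.81  0.35 -0.23]
```

The push is steady at about 8.5 N back and 11 N down. The measured slope of about 6 N/mm matches the gasket, which gives about 2.0–2.1 mm of compression with the x position stopped against the fence. I hand in now.

```bash
python3 -c "
from workcell import bot;print(bot.job_done())"
```

```text
the job is handed in; nothing more can be done
None
```

The cassette is standing in the slot with its rail to the front, and I handed the job in at about 21 s while holding the push: 8.5 N back and 11 N down, about 2 mm of gasket compression estimated from force and travel; that it sits flat on the fence is inferred from the forces, not checked in a picture.

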